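# Level the telescopic support and lay the rail across

## Task

The blue saddle on the telescopic leg stands lower than the grey one: twist it fully anticlockwise (from above) to unlock it first, not forcing the locked leg up or down, then draw the leg up until both saddles are equally high, and twist it fully back to lock it. Then lower the aluminium rail gently (do not drop it) into the channels of both saddles, centred between them, so that it lies level, and let go. Leave everything else on the table where it is.

Things in the scene. Friction and masses are not known exactly. Their poses are not given: they have to be found in the camera images.
- plate_mid (a point): Centre of the top face of the grey base plate, 130 x 270 x 12 mm, fixed to the table, top 12 mm up. Its y axis runs along the line of the two posts, which stand 75 mm from this point at +y and -y (which is on which side varies), each in a dark block 50 mm square whose top is 40 mm above the plate.
- tele_seat (a point): Middle of the channel floor of the blue saddle, head of the telescopic leg: a block 50 mm wide (its x), 30 mm long (its y), reaching 32 mm below this point. Two cheeks, 7 mm thick, rise 9 mm above the floor beside the channel, which is 36 mm wide and runs along its y, open at both ends. Block and cheeks (41 mm tall) can be gripped from above across the 30 or the 50 mm. Its z is the twist axis.
- twist (a joint): Turn of the blue saddle and its tube, rad, growing anticlockwise seen from above, 0 to 1.25 between stops. 0 is locked, with the channel along the line of the posts (locked counts as below 0.15); turned anticlockwise beyond 0.5 it is unlocked. Turning takes about 0.06 N m; it stays where it is left.
- section (a joint): How far the leg is drawn out, m, 0 (down) to 0.095: moves the blue saddle straight up. An aluminium tube, 21 mm thick, at least 15 mm of it bare below the saddle, runs in the black sleeve. It slides against about 8 N of friction and stays where it is left. The friction feels the same locked or unlocked, so mind the twist: sliding it while locked counts as forcing.
- ref_seat (a point): Middle of the channel floor of the grey saddle on the fixed grey post: the same shape as the blue saddle, its channel along its y, in line with the posts. Its height varies from run to run: 19 to 85 mm above the blue one at the start.
- rail_center (a point): Centre (half-way up) of the loose aluminium rail, 200 mm long (its x) x 28 mm wide (its y) x 24 mm high, about 0.24 kg, with black ends, a dark groove along the top and an orange band round its middle. It starts lying on the table to the robot's right.
- plug_block: Bystander: yellow plug block, 45 x 30 x 22 mm, on the plate between the posts; origin under its centre.
- weight: Bystander: brass weight, 48 mm across, 66 mm high; origin under its centre.
- lens: Bystander: lens in a black ring on a 60 mm square foot, 106 mm high; origin under its centre.
- wood_ruler: Bystander: wooden ruler strip 200 x 30 x 6 mm (not the rail), its length along its x; origin under its centre.
- filter_puck: Bystander: red puck, 60 mm across, 30 mm high; origin under its centre.
- parts_tray: Bystander: open blue tray 130 x 180 x 45 mm; origin under its centre.
- rail: The loose rail itself, frame as rail_center but with its origin under the centre of its underside.
- tele: The fixed black sleeve of the telescopic leg with its knurled collar; origin on the leg's axis at the plate's top, 12 mm above the table; its y runs along the line of the posts. Collar 36 mm across, its top 130 mm above the table, with a white mark; the matching white stripe on the blue saddle stands above it when the leg is locked.
Not all that is in view belongs to the job. There is more than one size of the rail; the job needs the smallest.

How it is judged:
On the way, in this order (a step that is already met when the one before it is completed fails the run):
1. the blue saddle is twisted past 0.5 rad, unlocked, before the leg has been drawn out or pushed in (still within 8 mm of its start) (value of joint twist above 0.5 rad and distance of tele_seat from where it was at the start of the episode below 0.008 m), for 0.1 s.
2. still unlocked (twist above 0.5 rad), the blue saddle is drawn up level with the grey one within 5 mm (value of joint twist above 0.5 rad and z of tele_seat in the frame of ref_seat between -0.005 and 0.005 m), for 0.2 s.
3. twisted back to lock (below 0.15 rad) and still level within 5 mm (value of joint twist below 0.15 rad and z of tele_seat in the frame of ref_seat between -0.005 and 0.005 m), for 0.2 s.
At the end, for the whole second after the job is handed in: The blue saddle is locked (twist below 0.15 rad) and level with the grey one within 5 mm; the rail lies at rest on the floors of both channels, level within 0.045 rad, along the line of the posts, its centre within 20 mm of the middle between them (all of step 3 and horizontal distance between rail_center and plate_mid below 0.02 m and angle between the x axis of rail_center and the y axis of plate_mid, either way round below 0.06 rad and z of rail_center in the frame of ref_seat between 0.007 and 0.018 m and z of rail_center in the frame of tele_seat between 0.007 and 0.018 m and angle between rail_center's own x axis and vertical between 1.5258 and 1.6158 rad and linear speed of rail below 0.02 m/s); the robot touches nothing.
It fails at once if the gripper forces the leg up or down (faster than 0.04 m/s) while it is locked (twist below 0.3 rad) (value of joint twist below 0.3 rad and contact force between the fingers and tele above 2 N and (velocity of joint section above 0.04 m/s or velocity of joint section below -0.04 m/s)).
It fails at once if the rail is dropped from more than about 18 mm (faster than 0.6 m/s with no finger on it) (linear speed of rail above 0.6 m/s and contact force between the fingers and rail below 0.05 N).
It fails at once if another thing on the table is moved more than 30 mm (distance of any of plug_block, weight, lens, wood_ruler, filter_puck, parts_tray from where it was at the start of the episode above 0.03 m).
It also fails if it takes over 70 s, if anything falls off the work surface, if the arm or the gripper's body presses on something with over 40 N, if the wrist force passes 120 N, or if a joint passes its speed limit or range.

## Robot

A 6-joint arm with a two-finger parallel gripper is mounted at the origin on the work surface. World frame = base frame: x ahead of the robot, y to its left, z up, the work surface at z = 0. Lengths are in m, angles in rad, forces in N, time in s.
With the tool pointing down it reaches from about 0.35 to 0.775 m from the base axis. Payload 5.5 kg.
Tool frame: the origin (TCP) lies at the very end of the fingers, on their centre line; the grasp point (between the pads) lies 19 mm behind it (grip_point_offset is the distance from the TCP to the grasp point, in m); z points along the fingers, y is the direction in which the jaws open and shut (so a half turn about z gives the same grasp; the last joint's range is limited). The gripper opens to 85 mm and grips with 20 to 120 N. Pads are 22 mm wide; open, the fingers measure 114 mm over their backs; the gripper's body (76 mm by 85 mm) begins 54 mm behind the grasp point. The pads swing forward as they close: fully open they stand 13 mm farther back than shut.
Start: joints at [1.139, 0.313, 0.046, 1.304, 0, 1.431], TCP at [0.165, 0.551, 0.231] pointing down, gripper open.
Joint ranges: [-2.76, 2.76], [-0.86, 1.69], [-1.03, 1.26], [-2.2, 2.34], [-1.47, 1.5], [-3.14, 3.14]. Speed limits (rad/s): [2.57, 2.57, 3.14, 3.14, 3.14, 3.14].

## Interface

Orientations are given as a unit quaternion [w, x, y, z].
In Python, from workcell import * gives the robot as it stands.
- The arm moves only by the shell command python3 -m crank 'ROWS' [OPENING] [FORCE]. ROWS is a JSON object of lists of equal length, an entry for each row: "travel": the shift along the tool's x, y, z in units of 40 mm (1.0 is 40 mm), a list of three; "turn": the turn about the tool's z in rad. In form: {"travel": [[x, y, z], ...], "turn": [turn, ...]}. A call has 1 to 5 rows; each row is the pose to reach, as a shift and turn from the pose commanded when the call began, along the tool's axes at that moment; what a row does not reach only later rows make up. A row lasts 1/12 s, in which the tool goes at most 41.7 mm and 7.16 degrees, less where a joint would pass 70% of its speed; a pose out of reach is approached as far as the arm can. A call with a gripper value outside its range is refused whole. OPENING is the finger opening in mm, from 0 to 85.4, set as the call begins (- or left out, the last holds). The fingers move at their own pace and stop on an object; FORCE is the grip in N (left out, the last holds). Time passes only in rows, so rows that repeat a pose let the fingers close. It gives the time, the measured TCP pose, the force and the opening at its end, in the units of the state.
- get_state(): the state, without advancing time (a new reading comes with each control period).
- read_camera(name): name is "scene" or "side" or "wrist"; returns a dict with "image" (480x640x3 uint8, red, green, blue), "K" (3x3 intrinsics, pixels), "R" (3x3) and "t" (3): a world point X has camera coordinates R X + t. Camera axes: x right, y down, z forward; pixel columns grow to the right and rows downward; lengths in m; the calibration is good to about 2 mm. A picture is of the moment at which its call begins. There is no depth.
- hand_in(): hands the job in, once; it reports no verdict.
The state is a dict: "clock": time; "joint_pos": joint angles; "qvel": joint speeds; "tau": joint torques, N m; "tcp_pos": TCP position; "orientation": TCP orientation; "wrist_force": force on the tool from outside, world axes, zero at the start; "ft_torque": the same for the moment, N m; "finger_gap": finger opening in m.
Only numpy, scipy, OpenCV 4.12 (cv2) and the standard library are available. Lean on these libraries where they do the work, as an engineer would, in place of code of your own. Each camera call takes 0.05 s, during which the arm holds its last target. There are 200 camera calls.

## Working session

There is one attempt and no reset: what is moved stays moved. The work goes in short steps, Python scripts to look and compute and a shell command to move; the robot and the scene stay as the last step left them, time stands still between calls to the robot, and variables do not carry over. Pictures are saved under pics/ and viewed, about 8 in all and at most 12, crops included, and the job is handed in when it is done.

```bash
mkdir -p pics; ls
python3 - <<'E'
from workcell import *
import cv2,json
s=get_state();print(s)
for n in("scene","side"):
    c=read_camera(n);cv2.imwrite(f"pics/{n}0.png",c["image"][:,:,::-1]);print(n,c["K"],c["R"],c["t"])
    json.dump({k:c[k].tolist() if hasattr(c[k],'tolist') else c[k] for k in("K","R","t")},open(f"{n}.json","w"))
E
```

```text
pics
{'clock': 0.0, 'joint_pos': array([ 1.13938951e+00,  3.14018462e-01,  4.49767150e-02,  1.30358307e+00,
       -2.21054848e-05,  1.43118026e+00]), 'qvel': array([ 0.00177292, -0.00051432,  0.00058274,  0.0012717 , -0.00123593,
       -0.00111941]), 'tau': array([ 4.57058222e-04, -4.80626786e+01,  2.98533297e+01,  1.94089237e-02,
        4.86272552e-05, -2.73035354e-07]), 'tcp_pos': array([0.16521989, 0.55022364, 0.23039766]), 'orientation': array([-2.46890483e-04,  1.45378283e-01,  9.89375722e-01, -8.80348285e-04]), 'wrist_force': array([-0.08451836,  0.66223476, -0.3724964 ]), 'ft_torque': array([ 0.01775346, -0.00842131, -0.05767878]), 'finger_gap': 0.08541347673830418}
scene [[449.86381839   0.         316.71987318]
 [  0.         449.86381839 242.91354131]
 [  0.           0.           1.        ]] [[ 0.72417291  0.68949053  0.01328149]
 [ 0.37167928 -0.37400793 -0.84968969]
 [-0.58088562  0.62025871 -0.52711576]] [-0.31717062 -0.06274051  1.76833398]
side [[517.24751158   0.         317.05879417]
 [  0.         517.24751158 242.3084645 ]
 [  0.           0.           1.        ]] [[-0.99468588 -0.10153926 -0.01702288]
 [-0.06700933  0.76401051 -0.64171465]
 [ 0.07816488 -0.63716381 -0.76675455]] [0.47155331 0.20766341 1.68678509]
```

View pics/scene0.png

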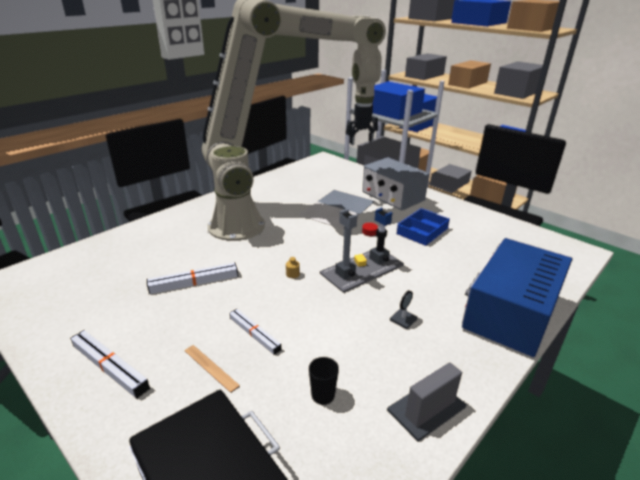

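View pics/side0.png

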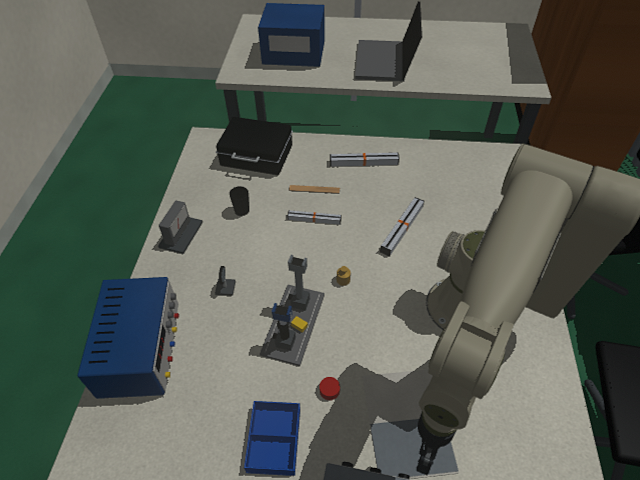

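The scene view shows three rails, at (193,278), (110,363) and (255,331). The last is the smallest and appears at (313,217) in the side view; the ruler is at (212,367). The grey post is at scene (347,215) and side (298,262). The blue saddle is at scene (383,215) and side (282,311). I'll check these in enlarged crops.

Run:
```python
import cv2,numpy as np
a=cv2.imread("pics/scene0.png");b=cv2.imread("pics/side0.png")
A=cv2.resize(a[190:300,310:420],None,fx=5,fy=5,interpolation=cv2.INTER_CUBIC)[:,:400]
B=cv2.resize(b[245:375,250:330],None,fx=4.6,fy=4.6,interpolation=cv2.INTER_CUBIC)
h=598;o=np.zeros((h,800,3),np.uint8);A=cv2.resize(a[195:295,315:410],None,fx=4.2,fy=4.2,interpolation=cv2.INTER_CUBIC)
o[:A.shape[0],:A.shape[1]]=A;B=B[:h,:400];o[:B.shape[0],400:400+B.shape[1]]=B
cv2.imwrite("pics/crop1.png",o)
A=cv2.resize(a[300:360,220:290],None,fx=5.6,fy=5.6,interpolation=cv2.INTER_CUBIC);B=cv2.resize(b[200:235,275:350],None,fx=5.2,fy=5.2,interpolation=cv2.INTER_CUBIC)
o=np.zeros((340,800,3),np.uint8);o[:A.shape[0],:A.shape[1]]=A;o[:B.shape[0],400:400+B.shape[1]]=B
cv2.imwrite("pics/crop2.png",o)
```

```text
(no output)
```

View pics/crop1.png

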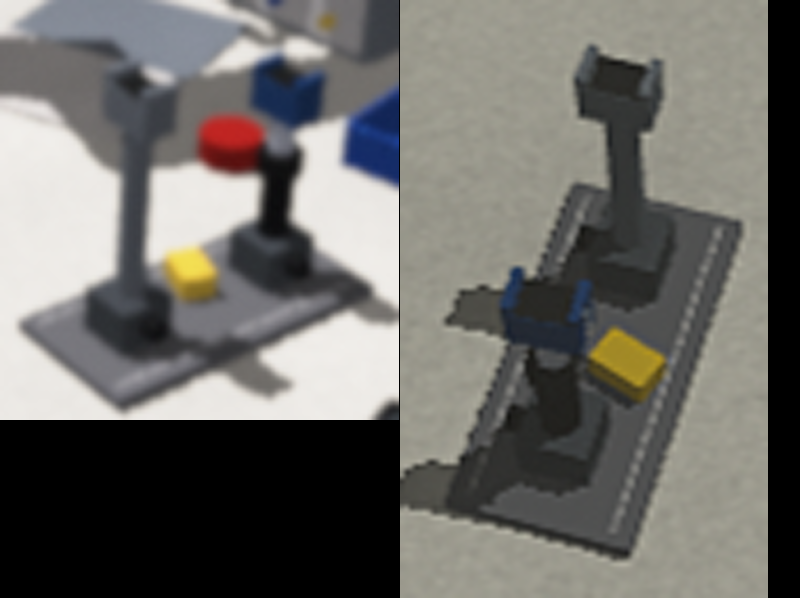

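View pics/crop2.png

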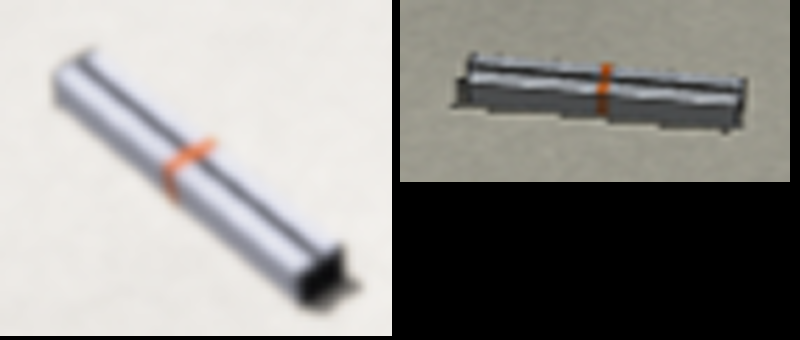

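Rail confirmed: the smallest one, 200 mm long with an orange band. The blue saddle's cheek tops average to about (548,295) in the side crop, and the grey one's to (621,72). Next I'll work out positions.

```bash
cat > h.py <<'E'
import json,numpy as np
from scipy.optimize import least_squares
C={n:{k:np.array(v) for k,v in json.load(open(n+".json")).items()} for n in("scene","side")}
def proj(c,X):
    c=C[c] if isinstance(c,str) else c
    p=c["K"]@(c["R"]@np.array(X)+c["t"]);return p[:2]/p[2]
def onz(c,uv,z):
    c=C[c] if isinstance(c,str) else c
    d=c["R"].T@np.linalg.solve(c["K"],[uv[0],uv[1],1]);o=-c["R"].T@c["t"];return o+d*(z-o[2])/d[2]
E
python3 - <<'E'
from h import *
sd=lambda u,v:(250+(u-400)/4.6,245+v/4.6); sc=lambda u,v:(315+u/4.2,195+v/4.2)
P=[onz("side",sd(*p),.012)[:2] for p in[(578,187),(741,222),(630,548),(450,503)]]
Q=[onz("scene",sc(*p),.012)[:2] for p in[(22,322),(125,398),(372,287)]]
print(np.round(P,3));print(np.round(Q,3))
mid=np.mean(P,0);d=(P[0]+P[1]-P[2]-P[3])/2;print("mid",mid,"len",np.linalg.norm(d),"yaw of grey->",np.arctan2(d[1],d[0]))
print("scene mid",(Q[0]+Q[2])/2 , (Q[2]-Q[1]), np.linalg.norm(Q[2]-Q[1]), np.linalg.norm(Q[0]-Q[1]))
mid2=((Q[0]+Q[2])/2+mid)/2
d/=np.linalg.norm(d)
for n,s,u in(("grey",1,[("side",sd(621,72)),("scene",sc(142,85))]),("blue",-1,[("side",sd(548,295)),("scene",sc(288,78))])):
    xy=mid2+s*.075*d
    f=lambda X:np.concatenate([proj(c,X)-p for c,p in u]);r=least_squares(f,[*xy,.2]);print(n,xy,"tri",r.x,r.fun)
r1=lambda u,v:(220+u/5.6,300+v/5.6); r2=lambda u,v:(275+(u-400)/5.2,200+v/5.2)
for p,q in(((74,66),(470,67)),((322,258),(742,92)),((195,152),(606,76))):
    f=lambda X:np.concatenate([proj("scene",X)-r1(*p),proj("side",X)-r2(*q)]);r=least_squares(f,[.5,-.1,.02])
    print("rail",r.x,r.fun, onz("scene",r1(*p),.024),onz("side",r2(*q),.024))
for n,u,v in(("side",344,270),("side",226,268),("side",330,384)): print(onz(n,(u,v),.03))
E
```

```text
[[ 0.572 -0.021]
 [ 0.45  -0.001]
 [ 0.499  0.26 ]
 [ 0.621  0.239]]
[[ 0.454  0.   ]
 [ 0.576 -0.017]
 [ 0.624  0.237]]
mid [0.53556499 0.11914867] len 0.2653355356728773 yaw of grey-> -1.7563960251036308
scene mid [0.53898729 0.11872797] [0.04806181 0.25453828] 0.25903604266639485 0.1232727747787796
grey [0.52343594 0.04522639] tri [0.52354536 0.04395556 0.23573321] [-0.62843576  0.34796054 -0.6981456  -0.25617632]
blue [0.55111634 0.19265025] tri [0.55155343 0.18930777 0.19691142] [-0.45793502  0.20671806 -0.55537924 -0.16181309]
rail [ 0.53916817 -0.36428161  0.08488397] [ 16.37011994   7.76435061  20.62943516 -14.56846544] [ 0.42282411 -0.3351267   0.024     ] [ 0.61604495 -0.34163136  0.024     ]
rail [ 0.50172657 -0.31080269 -0.04135645] [-18.8870538   -8.38243691 -22.45268071  14.86375733] [ 0.61639432 -0.33806263  0.024     ] [ 0.41955742 -0.33407712  0.024     ]
rail [ 0.51908175 -0.33579826  0.02759938] [-0.45761026 -0.2103697  -0.55829192  0.38240656] [ 0.51744224 -0.33307717  0.024     ] [ 0.51764365 -0.34123392  0.024     ]
[ 0.39099286 -0.08958884  0.03      ]
[ 0.79237946 -0.06233733  0.03      ]
[0.40313554 0.32283794 0.03      ]
```

Two-view fits agree within 5 mm. Positions:
- Plate mid: about (0.537, 0.119), with the line of posts at yaw 79.4°.
- Seats: blue about (0.551, 0.191, 0.188), grey z about 0.227.
- Rail: centre about (0.518, -0.338), yaw about -0.02.

Now moving above the blue saddle.

```bash
R='{"travel":[[-0.8,-0.4,-0.3],[-1.8,-0.9,-0.58],[-2.8,-1.4,-0.58],[-3.7,-1.8,-0.58],[-3.94,-1.94,-0.58]],"turn":[0,0,0,0,0]}'
python3 -m crank '{"travel":[[-0.8,-0.4,-0.3],[-1.7,-0.85,-0.58],[-2.6,-1.3,-0.58],[-3.4,-1.7,-0.58],[-3.94,-1.94,-0.58]],"turn":[0,0,0,0,0]}' 60 40
python3 -m crank '{"travel":[[-0.9,-0.4,-0.2],[-1.8,-0.85,-0.4],[-2.7,-1.3,-0.58],[-3.5,-1.7,-0.58],[-3.94,-1.94,-0.58]],"turn":[0,0,0,0,0]}'
python3 -m crank '{"travel":[[-0.9,-0.4,-0.2],[-1.8,-0.85,-0.4],[-2.7,-1.3,-0.58],[-3.5,-1.7,-0.58],[-3.94,-1.94,-0.58]],"turn":[0,0,0,0,0]}'
python3 -m crank '{"travel":[[0,0,0],[0,0,0],[0,0,0],[0,0,0]],"turn":[-0.1,-0.107,-0.107,-0.107]}'
python3 - <<'E'
from workcell import *
import cv2,json
from scipy.spatial.transform import Rotation as Ro
s=get_state();print(s["clock"],s["tcp_pos"],s["joint_pos"],s["wrist_force"]);print(Ro.from_quat(s["orientation"],scalar_first=True).as_matrix().round(3))
c=read_camera("wrist");cv2.imwrite("pics/w1.png",c["image"][:,:,::-1])
json.dump({k:c[k].tolist() for k in("K","R","t")},open("w1.json","w"))
E
```

```text
clock: 0.52
tcp_pos: [0.2957, 0.4288, 0.2545]
orientation: [0.0, 0.146, 0.989, -0.0]
wrist_force: [0.3, 1.0, -0.3]
finger_gap: 0.0599
clock: 0.93
tcp_pos: [0.4253, 0.3089, 0.2778]
orientation: [0.001, 0.147, 0.989, -0.0]
wrist_force: [0.3, -0.1, 0.0]
finger_gap: 0.0603
clock: 1.35
tcp_pos: [0.554, 0.1888, 0.3005]
orientation: [0.0, 0.147, 0.989, -0.0]
wrist_force: [0.5, 1.1, -0.9]
finger_gap: 0.0599
clock: 1.68
tcp_pos: [0.5507, 0.1922, 0.3007]
orientation: [-0.0, 0.093, 0.996, 0.0]
wrist_force: [0.9, -1.3, 0.3]
finger_gap: 0.0599
1.6833 [0.55071714 0.19215984 0.30070305] [1.98015762e-01 3.24114938e-01 2.29585784e-01 1.47692179e+00
 2.17848610e-04 3.84158035e-01] [ 0.92147717 -1.29604366  0.27990517]
[[-0.983  0.185 -0.001]
 [ 0.185  0.983  0.   ]
 [ 0.001 -0.    -1.   ]]
```

View pics/w1.png

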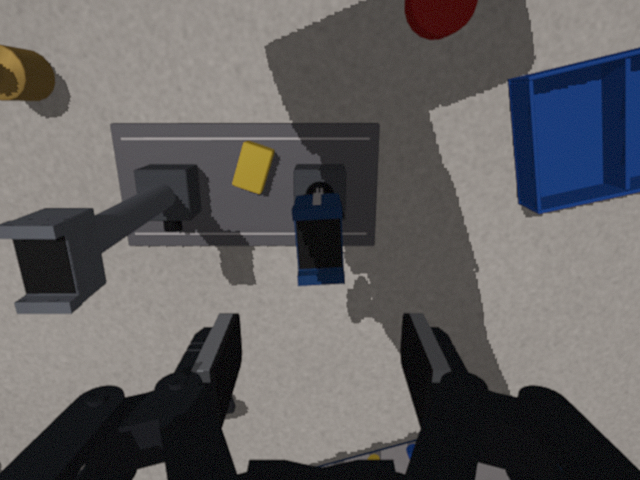

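The wrist view shows the blue saddle at about (320,250), with its stripe on the upper side, and the grey saddle at (60,260). I'll overlay the model to refine the position.

Run:
```python
from h import *
import cv2
c={k:np.array(v) for k,v in json.load(open("w1.json")).items()}
im=cv2.imread("pics/w1.png");big=cv2.resize(im[170:320],None,fx=1,fy=1)
def box(cx,cy,zs,col,im,S,o):
    a=np.deg2rad(79.4);y=np.array([np.cos(a),np.sin(a)]);x=np.array([y[1],-y[0]])
    def poly(hx,z,hy=.015,x0=0):
        p=[proj(c,[*(np.array([cx,cy])+(x0+i*hx)*x+j*hy*y),z]) for i,j in((-1,-1),(1,-1),(1,1),(-1,1))]
        cv2.polylines(im,[np.int32((np.array(p)-o)*S)],True,col,1);return np.round(p,1)
    print(poly(.025,zs+.009),poly(.018,zs),poly(.025,zs-.032))
L=cv2.resize(im[180:300,270:370],None,fx=4,fy=4,interpolation=cv2.INTER_CUBIC);box(.551,.191,.188,(0,255,0),L,4,np.array([270,180]))
G=cv2.resize(im[190:320,0:100],None,fx=4,fy=4,interpolation=cv2.INTER_CUBIC);box(.5232,.0453,.227,(0,255,0),G,4,np.array([0,190]))
o=np.zeros((520,800,3),np.uint8);o[:480,:400]=L;o[:520,400:]=G;cv2.imwrite("pics/ov.png",o)
```

```text
[[294.6 206.3]
 [296.3 282. ]
 [342.8 281.9]
 [344.  206.2]] [[295.6 213.7]
 [296.8 266.7]
 [342.3 266.6]
 [343.1 213.6]] [[298.  192.4]
 [299.3 259.3]
 [340.  259.2]
 [340.9 192.3]]
[[  3.4 223.7]
 [ 25.5 310.3]
 [ 79.4 310.2]
 [ 61.4 223.6]] [[ 18.5 231.5]
 [ 33.2 291.9]
 [ 85.8 291.7]
 [ 73.7 231.4]] [[ 51.8 205.2]
 [ 67.8 280.4]
 [114.  280.3]
 [100.9 205.1]]
```

View pics/ov.png

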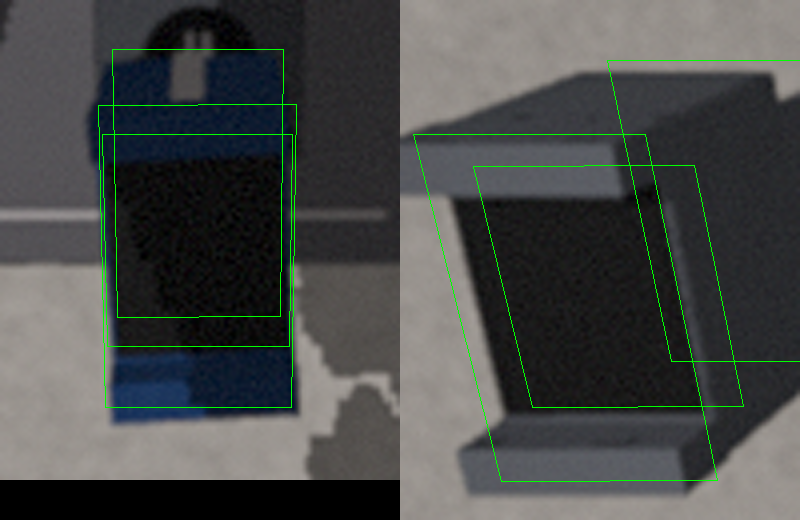

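```bash
cat >> h.py <<'E'
def sfit(c,pts,x0,yaw0=None):
    "pts: (x,y local mm of cheek-top corner, u, v); returns cheek top centre x,y,z(,yaw)"
    def m(q):
        a=q[3] if yaw0 is None else yaw0
        y=np.array([np.cos(a),np.sin(a)]);x=np.array([y[1],-y[0]])
        return np.concatenate([proj(c,[*(q[:2]+lx/1e3*x+ly/1e3*y),q[2]])-(u,v) for lx,ly,u,v in pts])
    r=least_squares(m,x0 if yaw0 is None else x0[:3]);return r.x,r.fun.round(1)
E
python3 - <<'E'
from h import *
c={k:np.array(v) for k,v in json.load(open("w1.json")).items()}
print(sfit(c,[(-25,15,53,225),(25,15,72,313),(25,-15,17,313),(18,15,70,302.5),(18,-15,15,302.5),(-18,15,56.2,239.2)],[.523,.045,.236,1.386]))
print(sfit(c,[(25,15,344.5,283.2),(25,-15,298,285.5),(18,-15,298,275.5),(-18,-15,297.5,221.2),(-18,15,340.7,218.8)],[.551,.191,.197,1.386]))
E
```

```text
(array([0.52287773, 0.04339159, 0.23969772, 1.38678563]), array([ 0.2,  0.6,  0.2,  0.4,  0.5,  0.6, -0.2, -0.6, -0.6, -0.5, -0.1,
       -0.5]))
(array([0.55439847, 0.1906848 , 0.19247644, 1.42363254]), array([-0.2, -0.2,  0.7, -0.8,  0.1, -0.6, -2.7,  0.5,  2.1,  1.1]))
```

```bash
python3 -m crank '{"travel":[[-0.06,0,0.7],[-0.06,0,1.4],[-0.06,0,2.1],[-0.06,0,2.8],[-0.06,0,3.3]],"turn":[-0.03,-0.035,-0.035,-0.035,-0.035]}'
python3 -m crank '{"travel":[[0,0,0.1],[0,0,0.17],[0,0,0.17]],"turn":[0,0,0]}'
python3 -m crank '{"travel":[[0,0,0],[0,0,0],[0,0,0],[0,0,0],[0,0,0]],"turn":[0,0,0,0,0]}' 20 40
python3 -m crank '{"travel":[[0,0,0],[0,0,0],[0,0,0]],"turn":[0,0,0]}'
```

```text
clock: 2.15
tcp_pos: [0.5519, 0.1921, 0.1667]
orientation: [-0.001, 0.075, 0.997, -0.0]
wrist_force: [0.3, -0.2, -0.2]
finger_gap: 0.0602
clock: 2.4
tcp_pos: [0.5536, 0.1919, 0.1628]
orientation: [0.0, 0.075, 0.997, 0.0]
wrist_force: [-0.2, 0.2, 0.8]
finger_gap: 0.06
clock: 2.82
tcp_pos: [0.5544, 0.1904, 0.1638]
orientation: [0.001, 0.075, 0.997, -0.001]
wrist_force: [-1.7, -4.7, 4.3]
finger_gap: 0.0292
clock: 3.07
tcp_pos: [0.5544, 0.1904, 0.1638]
orientation: [0.001, 0.075, 0.997, -0.001]
wrist_force: [-2.1, -4.8, 4.1]
finger_gap: 0.0295
```

```bash
python3 -m crank '{"travel":[[0,-0.04,0],[0,-0.04,0],[0,-0.04,0],[0,-0.04,0],[0,-0.04,0]],"turn":[-0.1,-0.2,-0.3,-0.42,-0.54]}'
python3 -m crank '{"travel":[[0,0,0],[0,0,0],[0,0,0],[0,0,0],[0,0,0]],"turn":[-0.12,-0.24,-0.36,-0.48,-0.56]}'
python3 -m crank '{"travel":[[0,0,0],[0,0,0],[0,0,0]],"turn":[-0.1,-0.1,-0.1]}'
python3 -c "
from workcell import *
s=get_state();print(s['joint_pos'],s['ft_torque'],s['wrist_force'])"
```

```text
clock: 3.48
tcp_pos: [0.5542, 0.1914, 0.1638]
orientation: [0.002, -0.197, 0.98, 0.002]
wrist_force: [-0.6, 5.0, 4.3]
finger_gap: 0.0297
clock: 3.9
tcp_pos: [0.5535, 0.1922, 0.1638]
orientation: [0.002, -0.461, 0.888, 0.002]
wrist_force: [-4.4, 7.5, 5.0]
finger_gap: 0.0295
clock: 4.15
tcp_pos: [0.5533, 0.1924, 0.1638]
orientation: [0.002, -0.502, 0.865, 0.002]
wrist_force: [-2.5, 7.3, 5.1]
finger_gap: 0.0295
[ 0.1950255   0.35854508 -0.05649484  1.15340356  0.00518924 -0.85735703] [1.31530423 0.65085519 0.02305123] [-2.53596454  7.28757978  5.09674304]
```

```bash
python3 -m crank '{"travel":[[0,0,-0.2],[0,0,-0.4],[0,0,-0.6],[0,0,-0.8],[0,0,-1.0]],"turn":[0,0,0,0,0]}'
python3 -m crank '{"travel":[[0,0,-0.07],[0,0,-0.07],[0,0,-0.07]],"turn":[0,0,0]}'
python3 - <<'E'
from workcell import *
import cv2,json,numpy as np
im={}
for n in("scene","side","wrist"):
    c=read_camera(n);im[n]=c["image"][:,:,::-1];cv2.imwrite(f"pics/{n}2.png",im[n])
    if n=="wrist":json.dump({k:c[k].tolist() for k in("K","R","t")},open("w2.json","w"))
o=np.zeros((560,800,3),np.uint8)
o[:560,:400]=cv2.resize(im["scene"][190:274,335:395],(400,560),interpolation=cv2.INTER_CUBIC)
o[:560,400:]=cv2.resize(im["side"][240:324,262:322],(400,560),interpolation=cv2.INTER_CUBIC)
cv2.imwrite("pics/c2.png",o)
E
```

```text
clock: 4.57
tcp_pos: [0.5532, 0.1924, 0.2011]
orientation: [0.001, -0.502, 0.865, 0.002]
wrist_force: [2.2, 8.6, -11.1]
finger_gap: 0.0295
clock: 4.82
tcp_pos: [0.5533, 0.1924, 0.205]
orientation: [0.001, -0.502, 0.865, 0.002]
wrist_force: [-0.4, 8.2, -3.2]
finger_gap: 0.0295
```

View pics/c2.png

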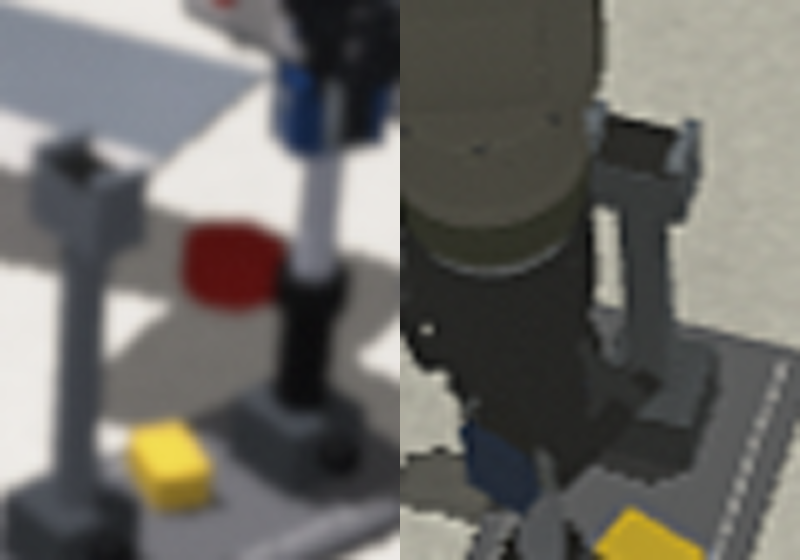

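View pics/wrist2.png

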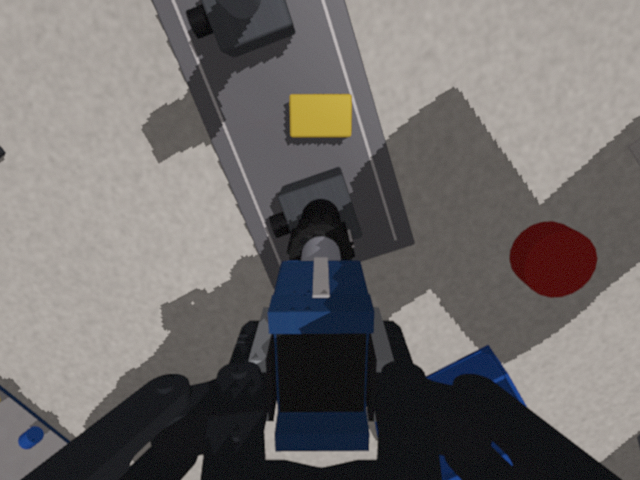

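Still unlocked, so before locking I'll let go, rise above the midpoint and compare both saddles symmetrically in one wrist picture.

```bash
python3 -m crank '{"travel":[[0,0,0],[0,0,0],[0,0,0],[0,0,0]],"turn":[0,0,0,0]}' 60
python3 -m crank '{"travel":[[0,0,-0.6],[0,0,-1.4],[0,0,-2.2],[0,0,-3.0],[0,0,-3.4]],"turn":[0,0,0,0,0]}'
python3 -m crank '{"travel":[[0.6,-0.2,0],[1.2,-0.4,0],[1.79,-0.57,0],[1.79,-0.57,0],[1.79,-0.57,0]],"turn":[0.12,0.24,0.36,0.48,0.6]}'
python3 -m crank '{"travel":[[0,0,0],[0,0,0],[0,0,0],[0,0,0],[0,0,0]],"turn":[0.12,0.24,0.36,0.48,0.6]}'
python3 -m crank '{"travel":[[0,0,0],[0,0,0],[0,0,0]],"turn":[0.034,0.034,0.034]}'
python3 - <<'E'
from workcell import *
import cv2,json,numpy as np
c=read_camera("wrist");im=c["image"][:,:,::-1];cv2.imwrite("pics/w3.png",im)
json.dump({k:c[k].tolist() for k in("K","R","t")},open("w3.json","w"))
c=read_camera("scene");cv2.imwrite("pics/scene3.png",c["image"][:,:,::-1])
c=read_camera("side");cv2.imwrite("pics/side3.png",c["image"][:,:,::-1])
from h import *
w={k:np.array(v) for k,v in json.load(open("w3.json")).items()}
g=proj(w,[.523,.045,.235]);b=proj(w,[.552,.191,.235]);print(g,b)
o=np.zeros((520,800,3),np.uint8)
for i,p in enumerate((g,b)):
    u,v=int(p[0])-40,int(p[1])-52;print("crop origin",u,v)
    o[:,i*400:i*400+400]=cv2.resize(im[v:v+104,u:u+80],(400,520),interpolation=cv2.INTER_CUBIC)
cv2.imwrite("pics/c3.png",o)
E
```

```text
clock: 5.3
tcp_pos: [0.5537, 0.1896, 0.2053]
orientation: [0.0, -0.501, 0.865, -0.0]
wrist_force: [0.6, 0.8, -0.1]
finger_gap: 0.06
clock: 5.72
tcp_pos: [0.5542, 0.1896, 0.3454]
orientation: [0.003, -0.501, 0.865, -0.001]
wrist_force: [0.3, -0.1, 0.4]
finger_gap: 0.0601
clock: 6.13
tcp_pos: [0.5374, 0.1146, 0.3415]
orientation: [0.0, -0.219, 0.976, -0.0]
wrist_force: [-0.6, 0.2, -0.3]
finger_gap: 0.0598
clock: 6.55
tcp_pos: [0.5376, 0.1159, 0.3412]
orientation: [0.0, 0.078, 0.997, 0.0]
wrist_force: [-0.3, 0.1, 0.3]
finger_gap: 0.0597
clock: 6.8
tcp_pos: [0.5376, 0.1161, 0.3411]
orientation: [0.0, 0.091, 0.996, 0.0]
wrist_force: [-1.4, -0.4, 0.5]
finger_gap: 0.0601
[205.80861808 241.00966506] [442.08344849 243.72367677]
crop origin 165 189
crop origin 402 191
```

View pics/c3.png

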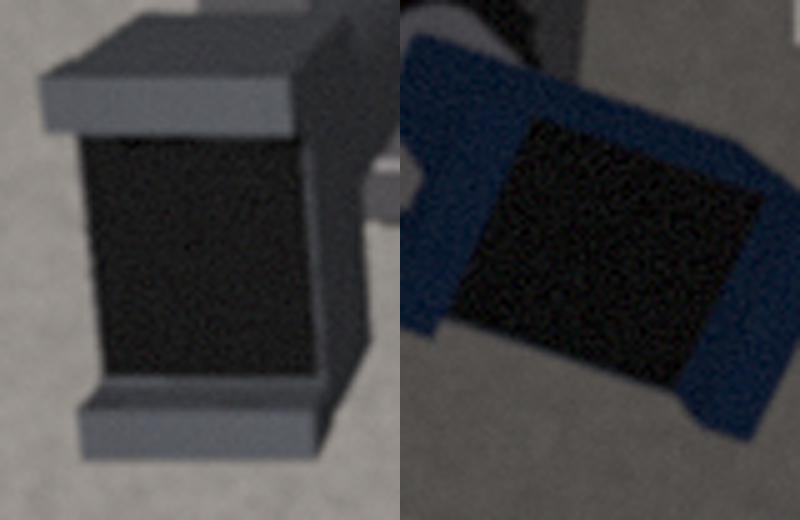

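```bash
python3 -c "
import cv2
i=cv2.imread('pics/w3.png')[80:340,150:500];i=cv2.resize(i,None,fx=2.28,fy=2.28,interpolation=cv2.INTER_CUBIC);i=cv2.convertScaleAbs(i,alpha=1.8,beta=10);print(i.shape);cv2.imwrite('pics/w3b.png',i)"
```

```text
(593, 798, 3)
```

View pics/w3b.png

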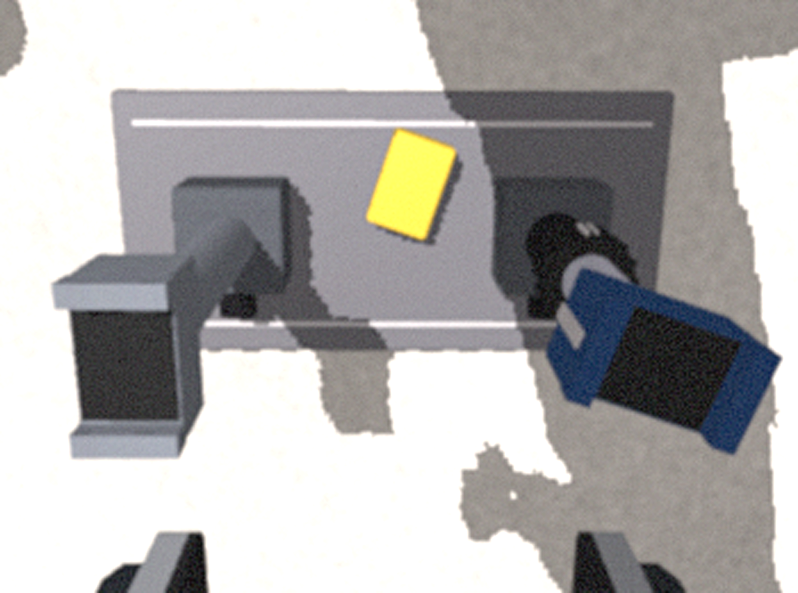

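```bash
cat > jf.py <<'E'
from h import *
w={k:np.array(v) for k,v in json.load(open("w3.json")).items()}
F=lambda x,y:np.array([150+x/2.28,80+y/2.28])
pl=[(-65,-135,113,91),(-65,135,673,92)]
G=[(-25,-15,0,54,284),(-25,15,0,168,284),(-18,-15,0,56,308),(-18,15,0,170,308),(18,-15,0,73,435),(18,15,0,181,435),(25,-15,0,73,457),(25,15,0,180,457),(-25,-15,-41,105,256),(25,15,-41,201,408)]
B=[(25,15,0,780,357),(25,-15,0,733,453),(-18,-15,0,590,405),(-25,-15,0,570,400),(25,15,-41,730,318),(-25,15,-41,583,268),(-25,-15,-41,548,348)]
def m(q):
    mx,my,a,tw,zg,zb,tx,ty=q
    ax=lambda a:(np.array([np.sin(a),-np.cos(a)]),np.array([np.cos(a),np.sin(a)]))
    x,y=ax(a);M=np.array([mx,my]);r=[]
    # small camera tilt error
    c=dict(w);import cv2;c["R"]=cv2.Rodrigues(np.array([tx,ty,0.]))[0]@w["R"];c["t"]=cv2.Rodrigues(np.array([tx,ty,0.]))[0]@w["t"]
    for lx,ly,u,v in pl:r+=list(proj(c,[*(M+lx/1e3*x+ly/1e3*y),.012])-F(u,v))
    r.append(proj(c,[*(M+.065*x-.06*y),.012])[1]-F(0,350)[1])
    for pts,s,t,z in((G,-1,0,zg),(B,1,tw,zb)):
        X,Y=ax(a+t)
        for lx,ly,lz,u,v in pts:r+=list(proj(c,[*(M+s*.075*y+lx/1e3*X+ly/1e3*Y),z+lz/1e3])-F(u,v))
    return np.array(r+[tx*300,ty*300])
r=least_squares(m,[.537,.119,1.386,1.2,.237,.237,0,0],loss="soft_l1")
cov=np.linalg.inv(r.jac.T@r.jac)*.5
print(r.x.round(4));print(np.sqrt(np.diag(cov)).round(4));print(m(r.x).round(1))
E
python3 jf.py
```

```text
[ 5.3700e-01  1.1780e-01  1.3823e+00  1.2352e+00  2.3960e-01  2.4100e-01
 -7.0000e-04  3.0000e-04]
[0.0005 0.0006 0.003  0.0094 0.0008 0.0009 0.0017 0.0021]
[-1.2 -0.5  1.8  0.3  0.5  0.3 -0.3  0.3 -0.1  0.6  0.5  0.3  0.7 -0.7
 -0.1 -0.6  0.1  0.4  0.4  0.5  0.6 -2.4 -1.8  2.9 -0.7  1.   0.1 -0.1
  0.5  0.2  0.4 -1.4 -1.   0.2 -0.6 -0.7 -1.9 -1.9  2.  -0.2  0.1]
```

The joint fit puts the blue saddle 1.4 mm (±1.2) above the grey one, with twist at 1.235 rad. I'll regrip, ease it down about 1.5 mm while it's unlocked, then lock.

```bash
python3 -m crank '{"travel":[[0,0.6,0],[0,1.3,0],[0,1.9,0],[-0.02,1.9,0],[-0.02,1.9,0]],"turn":[-0.12,-0.24,-0.36,-0.48,-0.6]}'
python3 -m crank '{"travel":[[0,0,0],[0,0,0],[0,0,0],[0,0,0],[0,0,0]],"turn":[-0.12,-0.24,-0.36,-0.48,-0.6]}'
python3 -m crank '{"travel":[[0,0,0],[0,0,0],[0,0,0]],"turn":[-0.03,-0.03,-0.03]}'
```

```text
clock: 7.37
tcp_pos: [0.5524, 0.1923, 0.3404]
orientation: [-0.0, -0.211, 0.978, 0.0]
wrist_force: [0.7, -0.0, 0.1]
finger_gap: 0.0599
clock: 7.78
tcp_pos: [0.5522, 0.1909, 0.3409]
orientation: [-0.0, -0.489, 0.872, 0.0]
wrist_force: [0.6, -0.1, -0.3]
finger_gap: 0.0599
clock: 8.03
tcp_pos: [0.5522, 0.1908, 0.3409]
orientation: [0.0, -0.499, 0.866, 0.0]
wrist_force: [-0.9, 0.2, 0.0]
finger_gap: 0.0601
```

```bash
python3 -m crank '{"travel":[[0,0,0.7],[0,0,1.4],[0,0,2.1],[0,0,2.8],[0,0,3.3]],"turn":[0,0,0,0,0]}'
python3 -m crank '{"travel":[[0,0,0.1],[0,0,0.1],[0,0,0.1]],"turn":[0,0,0]}'
python3 -m crank '{"travel":[[0,0,0],[0,0,0],[0,0,0],[0,0,0],[0,0,0]],"turn":[0,0,0,0,0]}' 20 40
python3 -m crank '{"travel":[[0,0,0],[0,0,0],[0,0,0]],"turn":[0,0,0]}'
```

```text
clock: 8.45
tcp_pos: [0.5512, 0.1906, 0.2063]
orientation: [-0.001, -0.499, 0.867, 0.0]
wrist_force: [-0.4, 0.4, -0.2]
finger_gap: 0.0598
clock: 8.7
tcp_pos: [0.5527, 0.1909, 0.2059]
orientation: [0.001, -0.499, 0.866, -0.0]
wrist_force: [-0.6, -0.3, -0.0]
finger_gap: 0.0602
clock: 9.12
tcp_pos: [0.5528, 0.1914, 0.2066]
orientation: [0.001, -0.5, 0.866, -0.0]
wrist_force: [-1.4, 1.6, 5.3]
finger_gap: 0.0293
clock: 9.37
tcp_pos: [0.5528, 0.1914, 0.2065]
orientation: [0.001, -0.5, 0.866, -0.0]
wrist_force: [-1.6, 1.5, 5.7]
finger_gap: 0.0297
```

```bash
python3 -m crank '{"travel":[[0,0,0.02],[0,0,0.04],[0,0,0.045],[0,0,0.045],[0,0,0.045]],"turn":[0,0,0,0,0]}'
python3 -m crank '{"travel":[[0,0,-0.02],[0,0,-0.02],[0,0,-0.02]],"turn":[0,0,0]}'
```

```text
clock: 9.78
tcp_pos: [0.5528, 0.1914, 0.2047]
orientation: [0.001, -0.5, 0.866, -0.0]
wrist_force: [-1.8, 1.0, 5.2]
finger_gap: 0.0292
clock: 10.03
tcp_pos: [0.5528, 0.1914, 0.2047]
orientation: [0.001, -0.5, 0.866, 0.0]
wrist_force: [-0.1, 3.4, 5.2]
finger_gap: 0.0294
```

```bash
python3 -m crank '{"travel":[[0,0,0],[0,0,0],[0,0,0],[0,0,0],[0,0,0]],"turn":[0.1,0.2,0.32,0.44,0.56]}'
python3 -m crank '{"travel":[[0,0,0],[0,0,0],[0,0,0],[0,0,0],[0,0,0]],"turn":[0.12,0.24,0.36,0.48,0.6]}'
python3 -m crank '{"travel":[[0,0,0],[0,0,0],[0,0,0]],"turn":[0.09,0.09,0.09]}'
python3 -c "
from workcell import *
s=get_state();print(s['joint_pos'],s['ft_torque'],s['wrist_force'])"
```

```text
clock: 10.45
tcp_pos: [0.5532, 0.191, 0.2047]
orientation: [0.001, -0.238, 0.971, -0.0]
wrist_force: [1.2, 1.7, 4.9]
finger_gap: 0.0292
clock: 10.87
tcp_pos: [0.5533, 0.1904, 0.2047]
orientation: [0.001, 0.06, 0.998, -0.0]
wrist_force: [1.4, 0.1, 4.4]
finger_gap: 0.0291
clock: 11.12
tcp_pos: [0.553, 0.1904, 0.2047]
orientation: [0.001, 0.101, 0.995, -0.0]
wrist_force: [0.5, -0.8, 5.1]
finger_gap: 0.0296
[ 1.95002145e-01  3.39309930e-01  1.74834490e-02  1.24713243e+00
 -1.21274017e-03  3.97639819e-01] [-0.12284249 -0.10420261  0.31777851] [ 0.45004031 -0.84633522  5.05806627]
```

Locked: torque 0.32 N m against the stop, z held at 0.2047. Releasing and going to the rail.

```bash
python3 -m crank '{"travel":[[0,0,0],[0,0,0],[0,0,0],[0,0,0]],"turn":[0,0,0,0]}' 60
python3 -m crank '{"travel":[[0,0,-0.5],[0,0,-1.2],[0,0,-2.0],[0,0,-2.6],[0,0,-2.9]],"turn":[0,0,0,0,0]}'
python3 -m crank '{"travel":[[-0.1,-0.8,0],[-0.25,-1.75,0],[-0.4,-2.7,0],[-0.5,-3.6,0],[-0.6,-4.37,0]],"turn":[0,0,0,0,0]}'
python3 -m crank '{"travel":[[-0.1,-0.9,0],[-0.25,-1.8,0],[-0.4,-2.7,0],[-0.5,-3.6,0],[-0.6,-4.37,0]],"turn":[0,0,0,0,0]}'
python3 -m crank '{"travel":[[-0.1,-0.9,0],[-0.25,-1.8,0],[-0.4,-2.7,0],[-0.5,-3.6,0],[-0.6,-4.37,0]],"turn":[0,0,0,0,0]}'
python3 -m crank '{"travel":[[0,0,1.0],[0,0,2.0],[0,0,3.0],[0,0,3.5],[0,0,3.5]],"turn":[-0.1,-0.18,-0.18,-0.18,-0.18]}'
python3 - <<'E'
from workcell import *
import cv2,json,numpy as np
s=get_state();print(s["tcp_pos"],s["orientation"])
c=read_camera("wrist");im=c["image"][:,:,::-1];cv2.imwrite("pics/w4.png",im)
json.dump({k:c[k].tolist() for k in("K","R","t")},open("w4.json","w"))
E
```

```text
clock: 11.45
tcp_pos: [0.5519, 0.1906, 0.2034]
orientation: [-0.001, 0.102, 0.995, -0.0]
wrist_force: [0.6, 0.5, 0.7]
finger_gap: 0.0599
clock: 11.87
tcp_pos: [0.553, 0.1909, 0.3234]
orientation: [0.002, 0.102, 0.995, 0.001]
wrist_force: [0.4, 0.4, 0.0]
finger_gap: 0.0602
clock: 12.28
tcp_pos: [0.5397, 0.0128, 0.3197]
orientation: [-0.0, 0.102, 0.995, -0.0]
wrist_force: [-0.0, 0.3, 0.5]
finger_gap: 0.0601
clock: 12.7
tcp_pos: [0.5278, -0.1635, 0.3196]
orientation: [-0.0, 0.102, 0.995, -0.0]
wrist_force: [1.4, 0.8, -0.6]
finger_gap: 0.0599
clock: 13.12
tcp_pos: [0.5159, -0.3397, 0.3193]
orientation: [-0.0, 0.102, 0.995, 0.0]
wrist_force: [0.4, 0.5, 0.4]
finger_gap: 0.0595
clock: 13.53
tcp_pos: [0.5135, -0.335, 0.1735]
orientation: [-0.004, 0.012, 1.0, 0.004]
wrist_force: [-1.3, -0.2, -0.7]
finger_gap: 0.0601
[ 0.51345205 -0.33496424  0.1734857 ] [-0.00432208  0.01208389  0.99991119  0.0035921 ]
```

View pics/w4.png

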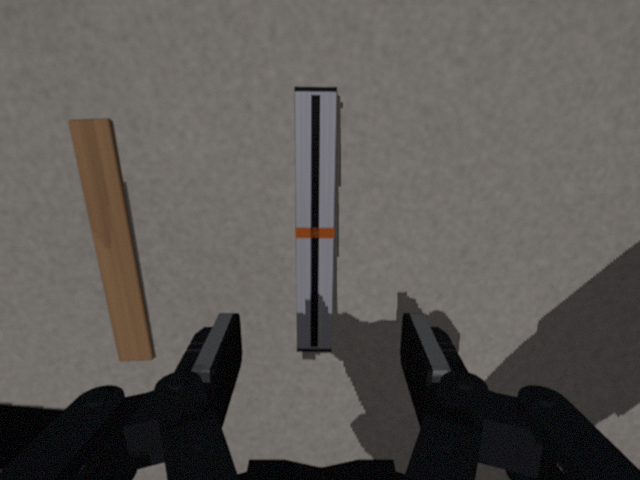

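The wrist view shows the rail top from (316,90) to (315,350), with the band at (315.5,232). The ruler is well clear on the left.

Run:
```python
from h import *
from workcell import *
w={k:np.array(v) for k,v in json.load(open("w4.json")).items()}
a,b,c=[onz(w,p,.024) for p in((316,90),(314.5,350),(315.5,232))]
print(a,b,c,np.linalg.norm(a-b),(a+b)/2,np.arctan2(*(a-b)[1::-1]))
s=get_state();print(s["tcp_pos"],s["orientation"])
```

```text
[ 0.42035268 -0.33463351  0.024     ] [ 0.61747212 -0.34150389  0.024     ] [ 0.51810159 -0.33780627  0.024     ] 0.19723913084001818 [ 0.5189124 -0.3380687  0.024    ] 3.1067528534678233
[ 0.51481862 -0.33595588  0.17691946] [-0.00256231  0.01199007  0.99992255  0.00213501]
```

```bash
python3 -m crank '{"travel":[[-0.06,0.03,1.0],[-0.06,0.03,2.0],[-0.06,0.03,3.0],[-0.06,0.03,3.7],[-0.06,0.03,3.9]],"turn":[0.01,0.01,0.01,0.01,0.01]}'
python3 -m crank '{"travel":[[0,0,0],[0,0,0],[0,0,0]],"turn":[0,0,0]}'
```

```text
clock: 14.0
tcp_pos: [0.5178, -0.3349, 0.0212]
orientation: [-0.002, 0.017, 1.0, 0.001]
wrist_force: [-1.0, 1.0, 0.2]
finger_gap: 0.0597
clock: 14.25
tcp_pos: [0.5212, -0.3379, 0.0272]
orientation: [0.002, 0.017, 1.0, -0.002]
wrist_force: [-0.1, -0.6, 0.7]
finger_gap: 0.0599
```

```bash
python3 -m crank '{"travel":[[0.07,0,0.2],[0.07,0,0.4],[0.07,0,0.55],[0.07,0,0.55],[0.07,0,0.55]],"turn":[0,0,0,0,0]}'
python3 -m crank '{"travel":[[0,0,0],[0,0,0],[0,0,0],[0,0,0],[0,0,0]],"turn":[0,0,0,0,0]}' 15 50
python3 -m crank '{"travel":[[0,0,0],[0,0,0],[0,0,0]],"turn":[0,0,0]}'
python3 -m crank '{"travel":[[0,0,-0.1],[0,0,-0.4],[0,0,-0.8],[0,0,-1.2],[0,0,-1.5]],"turn":[0,0,0,0,0]}'
python3 -m crank '{"travel":[[0,0,0],[0,0,0],[0,0,0]],"turn":[0,0,0]}'
python3 -c "
from workcell import *
s=get_state();print(s['joint_pos'],s['ft_torque'],s['wrist_force'],s['tcp_pos'])"
```

```text
clock: 14.67
tcp_pos: [0.5157, -0.3356, 0.0012]
orientation: [-0.001, 0.017, 1.0, 0.001]
wrist_force: [0.7, 0.2, -0.3]
finger_gap: 0.0602
clock: 15.08
tcp_pos: [0.5167, -0.3365, 0.0025]
orientation: [0.001, 0.017, 1.0, -0.0]
wrist_force: [-0.3, -0.1, 2.6]
finger_gap: 0.027
clock: 15.33
tcp_pos: [0.5167, -0.3365, 0.0025]
orientation: [0.001, 0.017, 1.0, -0.0]
wrist_force: [0.1, -0.8, 4.7]
finger_gap: 0.0271
clock: 15.75
tcp_pos: [0.516, -0.3356, 0.0631]
orientation: [-0.0, 0.017, 1.0, 0.0]
wrist_force: [-0.1, -0.7, -2.5]
finger_gap: 0.0273
clock: 16.0
tcp_pos: [0.5157, -0.3354, 0.0611]
orientation: [-0.001, 0.017, 1.0, 0.001]
wrist_force: [-0.4, 0.2, -2.4]
finger_gap: 0.0272
[-7.07207625e-01  4.88384842e-01 -1.22315984e-01  9.61728770e-01
  1.89988347e-04 -6.73477722e-01] [ 0.0364726  -0.04240611  0.00905514] [-0.40845377  0.16020684 -2.38797592] [ 0.51566668 -0.33541915  0.06110941]
```

The rail is held: gap 27 mm, 2.4 N load. Lifting, carrying and turning it.

```bash
python3 -m crank '{"travel":[[0,0,-0.5],[0,0,-1.2],[0,0,-2.0],[0,0,-2.8],[0,0,-3.5]],"turn":[0,0,0,0,0]}'
python3 -m crank '{"travel":[[0,0,-0.7],[0,0,-1.5],[0,0,-2.2],[0,0,-2.8],[0,0,-3.2]],"turn":[0,0,0,0,0]}'
python3 -m crank '{"travel":[[0,0.5,0],[0,1.2,0],[-0.05,2.0,0],[-0.05,2.9,0],[-0.05,3.77,0]],"turn":[-0.05,-0.05,-0.05,-0.05,0]}'
python3 -m crank '{"travel":[[0,0.8,0],[0,1.6,0],[-0.05,2.4,0],[-0.05,3.1,0],[-0.05,3.77,0]],"turn":[0,0,0,0,0]}'
python3 -m crank '{"travel":[[0,0.8,0],[0,1.6,0],[-0.05,2.4,0],[-0.05,3.2,0],[-0.05,3.77,0]],"turn":[0,0,0,0,0]}'
python3 -m crank '{"travel":[[0,0,0],[0,0,0],[0,0,0],[0,0,0],[0,0,0]],"turn":[-0.06,-0.16,-0.26,-0.36,-0.46]}'
python3 -m crank '{"travel":[[0,0,0],[0,0,0],[0,0,0],[0,0,0],[0,0,0]],"turn":[-0.1,-0.2,-0.3,-0.4,-0.5]}'
python3 -m crank '{"travel":[[0,0,0],[0,0,0],[0,0,0],[0,0,0],[0,0,0]],"turn":[-0.1,-0.2,-0.3,-0.4,-0.46]}'
python3 -m crank '{"travel":[[0,0,0],[0,0,0],[0,0,0],[0,0,0],[0,0,0]],"turn":[0,0,0,0,0]}'
python3 -c "
from workcell import *
s=get_state();print(s['joint_pos'],s['wrist_force'],s['tcp_pos'],s['orientation'])"
```

```text
clock: 16.42
tcp_pos: [0.5157, -0.3355, 0.2023]
orientation: [-0.001, 0.017, 1.0, 0.001]
wrist_force: [0.5, -0.7, -1.0]
finger_gap: 0.0271
clock: 16.83
tcp_pos: [0.5163, -0.336, 0.3314]
orientation: [0.0, 0.017, 1.0, -0.0]
wrist_force: [0.2, 0.1, -2.1]
finger_gap: 0.0272
clock: 17.25
tcp_pos: [0.5227, -0.1839, 0.3281]
orientation: [-0.001, 0.018, 1.0, 0.001]
wrist_force: [0.0, -0.6, -2.6]
finger_gap: 0.0272
clock: 17.67
tcp_pos: [0.5297, -0.0329, 0.3285]
orientation: [-0.001, 0.017, 1.0, 0.0]
wrist_force: [-0.2, -0.1, -2.4]
finger_gap: 0.0269
clock: 18.08
tcp_pos: [0.5368, 0.1184, 0.3284]
orientation: [-0.001, 0.016, 1.0, 0.0]
wrist_force: [0.2, -0.8, -2.5]
finger_gap: 0.0272
clock: 18.5
tcp_pos: [0.537, 0.1161, 0.3283]
orientation: [-0.002, -0.214, 0.977, 0.0]
wrist_force: [-0.2, 0.7, -2.3]
finger_gap: 0.0271
clock: 18.92
tcp_pos: [0.537, 0.1159, 0.3283]
orientation: [-0.001, -0.449, 0.894, 0.001]
wrist_force: [-0.6, -0.0, -2.4]
finger_gap: 0.0268
clock: 19.33
tcp_pos: [0.537, 0.1159, 0.3283]
orientation: [-0.001, -0.641, 0.768, 0.001]
wrist_force: [-0.1, 0.4, -2.6]
finger_gap: 0.0265
clock: 19.75
tcp_pos: [0.5375, 0.1159, 0.3297]
orientation: [-0.0, -0.639, 0.769, 0.0]
wrist_force: [-0.5, 0.3, -2.0]
finger_gap: 0.0267
[ 6.63120559e-02  2.58241698e-01  2.10276881e-01  1.52316137e+00
  7.88699755e-05 -1.31918876e+00] [-0.54579132  0.2888142  -2.04173881] [0.53746635 0.11589277 0.32970882] [-1.10495094e-04 -6.38655998e-01  7.69492357e-01  1.28640319e-04]
```

```bash
python3 -m crank '{"travel":[[0,0,0.4],[0,0,0.9],[0,0,1.4],[0,0,1.8],[0,0,2.05]],"turn":[0,0,0,0,0]}'
python3 -m crank '{"travel":[[0,0,0.05],[0,0,0.1],[0,0,0.15],[0,0,0.2],[0,0,0.2]],"turn":[0,0,0,0,0]}'
python3 -m crank '{"travel":[[0,0,0.02],[0,0,0.04],[0,0,0.06],[0,0,0.06],[0,0,0.06]],"turn":[0,0,0,0,0]}'
```

```text
clock: 20.17
tcp_pos: [0.5367, 0.1159, 0.246]
orientation: [-0.001, -0.639, 0.769, 0.001]
wrist_force: [-0.5, -1.1, -2.5]
finger_gap: 0.027
clock: 20.58
tcp_pos: [0.5379, 0.1159, 0.2404]
orientation: [0.0, -0.639, 0.769, -0.0]
wrist_force: [0.4, 0.1, -2.1]
finger_gap: 0.0269
clock: 21.0
tcp_pos: [0.5375, 0.1159, 0.2375]
orientation: [0.0, -0.639, 0.769, 0.0]
wrist_force: [0.4, -0.5, -3.0]
finger_gap: 0.027
```

```bash
python3 -m crank '{"travel":[[0,0,0.02],[0,0,0.04],[0,0,0.06],[0,0,0.06],[0,0,0.06]],"turn":[0,0,0,0,0]}'
python3 -m crank '{"travel":[[0,0,0.015],[0,0,0.03],[0,0,0.03],[0,0,0.03]],"turn":[0,0,0,0]}'
python3 -m crank '{"travel":[[0,0,0.015],[0,0,0.03],[0,0,0.03],[0,0,0.03]],"turn":[0,0,0,0]}'
```

```text
clock: 21.42
tcp_pos: [0.5375, 0.1159, 0.235]
orientation: [-0.0, -0.639, 0.769, 0.0]
wrist_force: [-0.6, 0.5, -3.1]
finger_gap: 0.0269
clock: 21.75
tcp_pos: [0.5376, 0.1159, 0.2339]
orientation: [0.0, -0.639, 0.769, -0.0]
wrist_force: [-0.2, 0.3, -2.8]
finger_gap: 0.0272
clock: 22.08
tcp_pos: [0.5376, 0.1159, 0.2335]
orientation: [0.0, -0.639, 0.769, -0.0]
wrist_force: [-2.2, -0.3, 4.7]
finger_gap: 0.0268
```

Contact at the expected floor height (rail underside at 0.231). Relaxing slightly and opening.

```bash
python3 -m crank '{"travel":[[0,0,-0.01],[0,0,-0.015],[0,0,-0.015]],"turn":[0,0,0]}'
python3 -m crank '{"travel":[[0,0,0],[0,0,0],[0,0,0],[0,0,0]],"turn":[0,0,0,0]}' 50
python3 -m crank '{"travel":[[0,0,-0.3],[0,0,-0.8],[0,0,-1.5],[0,0,-2.3],[0,0,-3.0]],"turn":[0,0,0,0,0]}'
python3 -m crank '{"travel":[[0,0,0],[0,0,0],[0,0,0]],"turn":[0,0,0]}'
python3 - <<'E'
from workcell import *
import cv2,json,numpy as np
im={}
for n in("scene","side","wrist"):
    c=read_camera(n);im[n]=c["image"][:,:,::-1];cv2.imwrite(f"pics/{n}5.png",im[n])
    if n=="wrist":json.dump({k:c[k].tolist() for k in("K","R","t")},open("w5.json","w"))
o=np.zeros((600,800,3),np.uint8)
o[:300,:400]=cv2.resize(im["wrist"],(400,300),interpolation=cv2.INTER_AREA)
o[300:,:400]=cv2.resize(im["side"][230:320,240:360],(400,300),interpolation=cv2.INTER_CUBIC)
o[:,400:]=cv2.resize(im["scene"][180:300,325:405],(400,600),interpolation=cv2.INTER_CUBIC)
cv2.imwrite("pics/c5.png",cv2.convertScaleAbs(o,alpha=1.2))
E
```

```text
clock: 22.33
tcp_pos: [0.5376, 0.1159, 0.2335]
orientation: [0.0, -0.639, 0.769, -0.0]
wrist_force: [-2.1, -0.9, 4.5]
finger_gap: 0.0272
clock: 22.67
tcp_pos: [0.5375, 0.116, 0.2329]
orientation: [-0.0, -0.639, 0.769, 0.0]
wrist_force: [-0.7, -0.4, -0.1]
finger_gap: 0.0497
clock: 23.08
tcp_pos: [0.5373, 0.1159, 0.3547]
orientation: [0.0, -0.639, 0.769, 0.0]
wrist_force: [0.7, 0.5, 0.2]
finger_gap: 0.0499
clock: 23.33
tcp_pos: [0.5376, 0.1159, 0.3526]
orientation: [-0.0, -0.639, 0.769, 0.0]
wrist_force: [0.7, -0.1, 0.1]
finger_gap: 0.0501
```

View pics/c5.png

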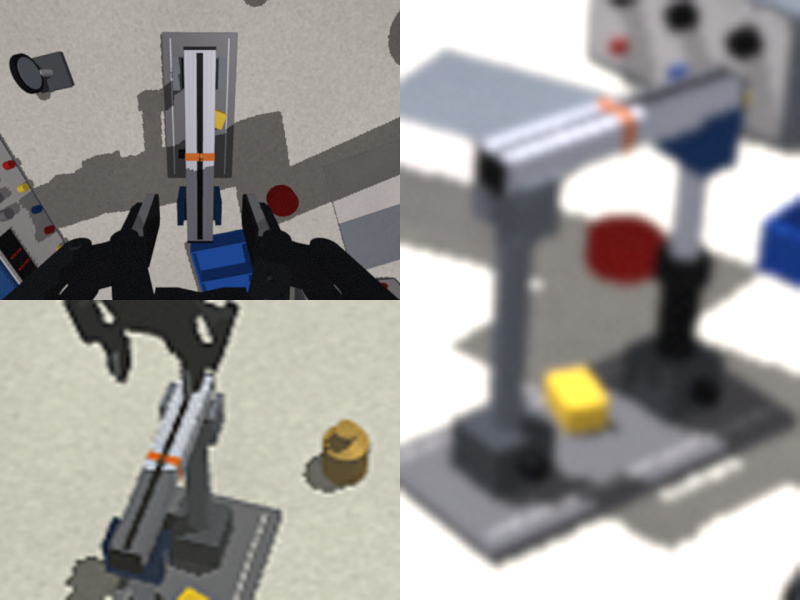

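The rail lies in both channels, aligned with the plate. One numeric check, then I'll hand in.

Run:
```python
from h import *
from workcell import *
w={k:np.array(v) for k,v in json.load(open("w5.json")).items()}
a,b,o=[onz(w,(u*1.6,v*1.6),.255)[:2] for u,v in((199.5,49),(200,241),(200,156))]
d=a-b;print(a,b,o,np.linalg.norm(d),(a+b)/2,np.arctan2(d[1],d[0])%np.pi)
# tilt: end heights from wrist+scene far ends (grey end scene, blue end scene), band wrist+scene
sc=lambda u,v:np.array([325+(u-400)/5,180+v/5])
for n,p,q in(("grey end",(199.5,49),sc(490,143)),("blue end",(200,241),sc(722,74)),("band",(200,156),sc(612,103))):
    f=lambda X:np.concatenate([proj(w,X)-1.6*np.array(p),proj("scene",X)-q]);r=least_squares(f,[.53,.1,.25]);print(n,r.x.round(4),r.fun.round(1))
print(get_state()["wrist_force"],get_state()["clock"])
hand_in()
```

```text
[0.51843962 0.02303224] [0.55433571 0.2159764 ] [0.53601475 0.11868088] 0.19625488402084373 [0.53638767 0.11950432] 1.3868553835429172
grey end [0.5185 0.0234 0.2633] [-0.   0.  -0.2 -0. ]
blue end [0.554  0.2141 0.2573] [ 0.1 -0.1  0.6 -0.4]
band [0.5356 0.1161 0.2626] [-0.1  0.1 -0.8  0.2]
[-0.18658181  0.62763229 -0.63950357] 23.4833
the job is handed in; nothing more can be done
```

I finished all the steps and handed the job in at about 23.5 s. No verdict comes back, and one of my last checks disagreed slightly on how level the rail lies.

**What I did:**
- Twisted the blue saddle about 1.2 rad anticlockwise and drew the leg up about 41 mm.
- Let go while it was still unlocked and compared both saddles in the wrist camera. Blue read 1.4 mm (±1.2) high, so I regripped and eased it down 1.8 mm.
- Twisted it back until it met the stop, at about 0.3 N m.
- Picked the smallest rail, lowered it in small steps to a soft contact of about 7 N, released and backed off.

**Last checks:**

| Check | Reading | Result |
|---|---|---|
| Rail in both channels (picture) | resting in both | good |
| Rail centre, distance from plate centre | about 2 mm | good (limit 20 mm) |
| Rail direction, off the line of posts | about 0.005 rad | good (limit 0.06 rad) |
| Contact height, rail underside | 0.231 m, as measured for the grey channel floor | good |
| Rail ends, height difference | blue end about 6 mm lower, about 0.03 rad | inside the limit of 0.045 rad, but disagrees |

- **The disagreement:** the end heights are a rough two-camera estimate from a small, blurred crop, with several millimetres of error. They do not match the saddle comparison, which after the correction should be within about 2 mm. I did not measure the saddle heights again after the rail went in.
- **Other objects:** those I could see in the last picture appeared unmoved, but I did not measure them.

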